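# Close the split mould over the copper blank and hold it shut

### The job

Two open lower mould halves are screwed to the bench; a copper blank stands in one, a silver blank in the other. Take the loose aluminium upper half by its blue grip, fit it over the two dowels of the half that holds the copper blank, and press it down against the spring pins until the two halves meet flush, with the blank still inside. Finish while still gripping it and pressing the mould shut; do not disturb the silver blank, the brass weight, the tweezers or the wax cake.

Things in the scene. Friction and masses are not known exactly. Their poses are not given: they have to be found in the camera images.
- cover: Upper half: loose aluminium block 112 (x) x 60 (y) x 28 mm high, 0.14 to 0.28 kg, lying parting face down. Origin: centre of that underside, z up. 12 mm dowel holes right through at x = +-42, y = 0; central recess below, 24 mm wide, 20 deep, clears the blank. Blue grip on top, central, 46 (x) x 24 (y) mm, z = 28 to 62: pinch it across y. Fits either way round.
- mould_a: Lower half A (both alike): dark steel, screwed down. Block 112 (x) x 60 (y) x 34 mm high; feet 10 mm high make it 174 mm long in x (screw heads to 14 mm). Origin: centre of underside, z up. Parting face at z = 34. Two 10 mm dowels at x = +-42, y = 0, tips at z = 59, top 7 mm tapered to 3.6 mm. Central 16 mm bore, floor at z = 8, holds a blank; either blank may be in either half.
- mould_b: Lower half B (both alike): dark steel, screwed down. Block 112 (x) x 60 (y) x 34 mm high; feet 10 mm high make it 174 mm long in x (screw heads to 14 mm). Origin: centre of underside, z up. Parting face at z = 34. Two 10 mm dowels at x = +-42, y = 0, tips at z = 59, top 7 mm tapered to 3.6 mm. Central 16 mm bore, floor at z = 8, holds a blank; either blank may be in either half.
- mould_a_lifter (a joint): Sinking of the two sprung black lifter pins (9 mm) of lower half A, at (x, y) = (24, -18) and (-24, 18) mm of it: 0 = they stand 6 mm above the parting face, 0.006 = level with it. They start to sink at 5 N and are level at 8 N in all, so the cover's own weight leaves it 6 mm open, and it springs open when released.
- mould_b_lifter (a joint): Sinking of the two sprung black lifter pins (9 mm) of lower half B, at (x, y) = (24, -18) and (-24, 18) mm of it: 0 = they stand 6 mm above the parting face, 0.006 = level with it. They start to sink at 5 N and are level at 8 N in all, so the cover's own weight leaves it 6 mm open, and it springs open when released.
- copper_blank: Copper-coloured tube offcut, 12 mm diameter, 41 mm long, standing loose in the bore of one of the mould halves (15 mm of it show above the parting face). Origin: centre of its lower end, z along it.
- silver_blank: Silver-grey tube offcut, 14 mm diameter, 32 mm long, standing loose in the bore of the other mould half (6 mm show). Origin: centre of its lower end, z along it. To be left alone.
- brass_weight: Bystander: turned brass weight 35 mm wide, 44 mm high. Origin: centre of its underside.
- tweezers: Bystander: steel tweezers 122 mm long lying flat, 8 mm high. Origin: underside, near the middle.
- wax_cake: Bystander: round yellow wax cake 71 mm wide, 35 mm high. Origin: centre of its underside.

How it is judged:
By the outcome, as a careful person would: the job done as asked, in the order asked, and still so for the second after the job is handed in, while the arm keeps its last pose, push and grip.
It also fails if it takes over 42 s, if anything falls off the work surface, if the arm or the gripper's body presses on something with over 40 N, if the wrist force passes 120 N, or if a joint passes its speed limit or range.

### The arm

A 6-joint arm with a two-finger parallel gripper is mounted at the origin on a cart in front of the work surface, level with it; the furniture and walls round the work are solid. World frame = base frame: x ahead of the robot, y to its left, z up, the work surface at z = 0. Lengths are in m, angles in rad, forces in N, time in s.
With the tool pointing down it reaches from about 0.35 to 0.925 m from the base axis. Payload 6.4 kg.
Tool frame: the origin (TCP) lies at the very end of the fingers, on their centre line; the grasp point (between the pads) lies tcp_to_grasp behind it (tcp_to_grasp is the distance from the TCP to the grasp point, in m); z points along the fingers, y is the line along which they close (so a half turn about z gives the same grasp; the last joint's range is limited). The gripper opens to 94 mm and grips with 3 to 60 N. Pads are 16 mm wide; open, the fingers measure 119 mm over their backs; the gripper's body (75 mm by 177 mm) begins 78 mm behind the grasp point.
Start: joints at [0.971, 0.245, 1.558, -0, 1.339, -0.174], TCP at [0.268, 0.592, 0.205] pointing down, gripper open.
Joint ranges: [-3.13, 3.13], [-1.02, 2.26], [0.13, 2.54], [-0.95, 4.09], [0.21, 2.88], [-2.74, 2.74]. Speed limits (rad/s): [2.57, 2.57, 3.14, 3.14, 3.14, 3.14].

### API

Orientations are given as a unit quaternion [x, y, z, w].
In Python, from bench import get_obs, read_camera, job_done, tcp_to_grasp gives the robot as it stands.
- The arm moves only by the tool apply_moves, never from a script. Its argument "deltas" is text: rows parted by semicolons, each of 6 numbers parted by spaces: the shift along the world's x, y, z in mm, then the turn, a rotation vector about the world's x, y, z in degrees. In form: x y z wx wy wz; .... A call has 1 to 10 rows; each row is the pose to reach, as a shift and turn from the pose commanded when the call began; what a row does not reach only later rows make up. A row lasts 1/10 s, in which the tool goes at most 50 mm and 8.59 degrees, less where a joint would pass 70% of its speed; a pose out of reach is approached as far as the arm can. A call with a gripper value outside its range is refused whole. "hand" is the opening, from 0 (shut) to 1 (fully open), set as the call begins (left out, the last holds). The fingers move at their own pace and stop on an object; "squeeze" is the grip in N (left out, the last holds). Time passes only in rows, so rows that repeat a pose let the fingers close. It gives the time, the measured TCP pose, the force, the opening and the grip force at its end, in the units of the state.
- get_obs(): the state, without advancing time (a new reading comes with each control period).
- read_camera(name): name is "side" or "top"; returns a dict with "img" (420x560x3 uint8, blue, green, red), "z_map" (420x560 float32, m along the optical axis (not along the pixel's ray), 0 where there is no reading), "intrinsics" (3x3 intrinsics, pixels), "rvec" (rotation vector, rad) and "tvec" (3), from world to camera coordinates, as OpenCV has them. Camera axes: x right, y down, z forward; pixel columns grow to the right and rows downward; lengths in m; the calibration is good to about 2 mm. A picture is of the moment at which its call begins.
- job_done(): hands the job in; it is judged then, once.
The state is a dict: "time_s": time; "joints": joint angles; "joint_vel": joint speeds; "effort": joint torques, N m; "position": TCP position; "eef_rot": TCP orientation; "wrist_force": force on the tool from outside, world axes, zero at the start; "moment": the same for the moment, N m; "grip_width": finger opening in m; "grasp_force": force on a finger pad.
Only numpy, scipy, OpenCV 4.12 (cv2) and the standard library are available. Lean on these libraries where they do the work, as an engineer would, in place of code of your own. Each camera call takes 0.05 s, during which the arm holds its last target. There are 200 camera calls.

## Working session

There is one attempt and no reset: what is moved stays moved. The work goes in short steps, Python scripts to look and compute and a tool call to move; the robot and the scene stay as the last step left them, time stands still between calls to the robot, and variables do not carry over. Pictures are saved under pics/ and viewed, at most 10 in all, crops included, and the job is handed in when it is done.

Besides the shell and the picture viewer there is one more tool, called after "Emit:" in YAML: its name, and indented under it one key for each argument. apply_moves: Moves the arm, as the interface text tells. Its arguments: {"type":"object","properties":{"deltas":{"type":"string"},"hand":{"type":"number"},"squeeze":{"type":"number"}},"required":["deltas"]}

```bash
mkdir -p pics
cat > h.py <<'E'
import numpy as np, cv2, pickle
from bench import *
def cam(n):
    c=read_camera(n); c['R']=cv2.Rodrigues(np.array(c['rvec'],float))[0]; c['t']=np.array(c['tvec'],float).ravel(); c['K']=np.array(c['intrinsics']); return c
def cloud(c):
    z=c['z_map']; v,u=np.indices(z.shape); K=c['K']
    p=np.stack([(u-K[0,2])/K[0,0]*z,(v-K[1,2])/K[1,1]*z,z],-1)
    return (p-c['t'])@c['R']
def ray(c,u,v,h):
    d=np.linalg.inv(c['K'])@[u,v,1]@c['R']; o=-c['R'].T@c['t']
    return o+d*(h-o[2])/d[2]
E
python3 - <<'E'
from h import *
for n in('top','side'):
    c=cam(n); cv2.imwrite(f'pics/{n}0.png',c['img']); pickle.dump(c,open(n+'0.pkl','wb')); print(n,-c['R'].T@c['t'],c['R'][2])
print(get_obs(),tcp_to_grasp)
E
```

```text
top [ 0.37930902 -0.02589229  1.44379893] [ 0.14144916  0.00342459 -0.9899396 ]
side [ 0.0920036  -1.03721781  0.65720886] [ 0.36077792  0.80845643 -0.46501343]
{'time_s': 0.1, 'joints': array([ 9.70860893e-01,  2.45755782e-01,  1.55885420e+00,  1.43071194e-05,
        1.33870010e+00, -1.74078669e-01]), 'joint_vel': array([ 0.00082968, -0.00249337, -0.00102055,  0.00117654,  0.00192737,
       -0.00168309]), 'effort': array([-1.32799305e-04, -4.16917169e+01, -3.15523803e+01,  6.86978898e-02,
        3.10006680e-02, -4.95034806e-05]), 'position': array([0.26819205, 0.5915135 , 0.20446854]), 'eef_rot': array([ 2.11324587e-01,  9.77415562e-01, -7.92581331e-04, -3.30541090e-04]), 'wrist_force': array([ 0.14552005, -0.02464978, -0.427146  ]), 'moment': array([-0.0046185 ,  0.00278031, -0.01300536]), 'grasp_force': 0.0, 'grip_width': 0.09419968597835858} 0.0188
```

View pics/top0.png

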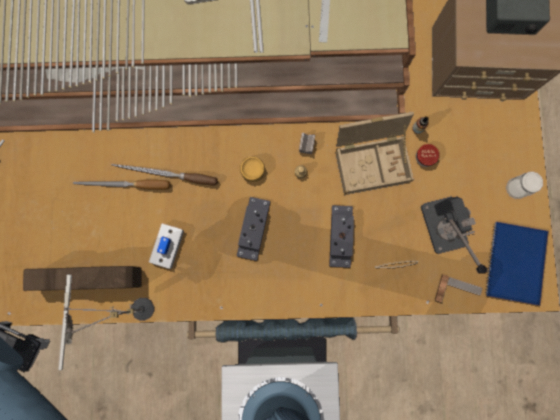

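View pics/side0.png

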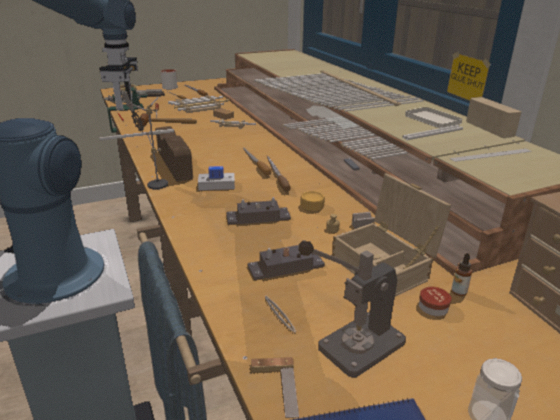

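The top view shows the cover at (166,246), lower halves at (254,229) and (342,236), the wax cake at (253,169), the weight at (300,172) and the tweezers at (397,265). The side view shows the same objects. Next I'll zoom in on the moulds and measure.

Run:
```python
from h import *
c=pickle.load(open('top0.pkl','rb')); s=pickle.load(open('side0.pkl','rb'))
a=cv2.resize(c['img'][190:275,140:360],None,fx=3.6,fy=3.6,interpolation=cv2.INTER_CUBIC)
b=cv2.resize(s['img'][160:285,190:330],None,fx=2.3,fy=2.3,interpolation=cv2.INTER_CUBIC)
o=np.zeros((600,800,3),np.uint8); o[:a.shape[0],:a.shape[1]]=a[:,:800]; o[310:310+b.shape[0],:b.shape[1]]=b[:290]; cv2.imwrite('pics/z.png',o)
for n,c in(('top',c),('side',s)):
    P=cloud(c); hsv=cv2.cvtColor(c['img'],cv2.COLOR_BGR2HSV)
    for nm,ctr,lo,hi in(('cover',(166,246),.022,.034),('L',(254,229),.028,.039),('R',(342,236),.028,.039),('Lfeet',(254,229),.004,.039),('Rfeet',(342,236),.004,.039),('grip',(166,246),.054,.07)):
        X=ray(pickle.load(open('top0.pkl','rb')),*ctr,.03)
        m=(np.linalg.norm(P[...,:2]-X[:2],axis=-1)<.105)&(P[...,2]>lo)&(P[...,2]<hi)
        if 'feet' in nm: m&=hsv[...,1]<90
        q=P[m]; r=cv2.minAreaRect((q[:,:2]*1000).astype(np.float32)); print(n,nm,m.sum(),np.median(q[:,2]),q.mean(0)[:2]*1000,r)
    m=cv2.inRange(hsv,(105,130,60),(130,255,255))
    k,_,st,ce=cv2.connectedComponentsWithStats(m)
    for i in range(1,k):
        if 30<st[i,4]<500: print('blue',st[i],ce[i],P[int(ce[i][1]),int(ce[i][0])], ray(c,*ce[i],.062))
```

```text
top cover 661 0.027399936788183303 [478.96230767 306.05180058] ((462.6828918457031, 315.9851989746094), (77.04618835449219, 158.87889099121094), 61.5341796875)
top L 762 0.03361803934059282 [523.96212844  62.75374811] ((525.154052734375, 63.12594223022461), (60.599910736083984, 112.52130889892578), 76.15779113769531)
top R 785 0.03339990389658017 [ 495.58106069 -183.64596333] ((496.4429626464844, -183.64501953125), (60.39479064941406, 112.72673797607422), 85.0356674194336)
top Lfeet 1260 0.030964805836606595 [522.49551778  62.9157264 ] ((525.2495727539062, 64.59654235839844), (63.593685150146484, 173.99671936035156), 76.09337615966797)
top Rfeet 1277 0.031067772695518598 [ 494.21838117 -182.98748896] ((496.1742248535156, -183.67263793945312), (60.53239440917969, 173.6454620361328), 85.14057159423828)
top grip 164 0.06120756780336556 [475.35988819 311.1109972 ] ((450.9125671386719, 333.34759521484375), (37.83122253417969, 126.86483764648438), 47.04509353637695)
blue [158 237  12  17 128] [163.59375  245.140625] [0.47982434 0.30429716 0.06424716] [0.47956319 0.30322189 0.062     ]
side
[... 405 characters left out ...]
-184.01580810546875), (66.20708465576172, 114.5562744140625), 83.21113586425781)
side Lfeet 971 0.023710577987434228 [516.45524429  49.64280058] ((521.3327026367188, 61.37763595581055), (68.67280578613281, 171.65513610839844), 77.41095733642578)
side Rfeet 1353 0.023501477670310172 [ 481.09260364 -196.88798169] ((493.494873046875, -185.9793701171875), (64.95160675048828, 174.1304473876953), 86.78316497802734)
side grip 87 0.05958578879066515 [462.75410694 319.5377482 ] ((448.0082092285156, 329.9930725097656), (41.29897689819336, 125.34165954589844), 45.223628997802734)
blue [209 167  14   5  42] [215.23809524 168.52380952] [0.47453859 0.29567693 0.0615334 ] [0.47370555 0.29047616 0.062     ]
```

View pics/z.png

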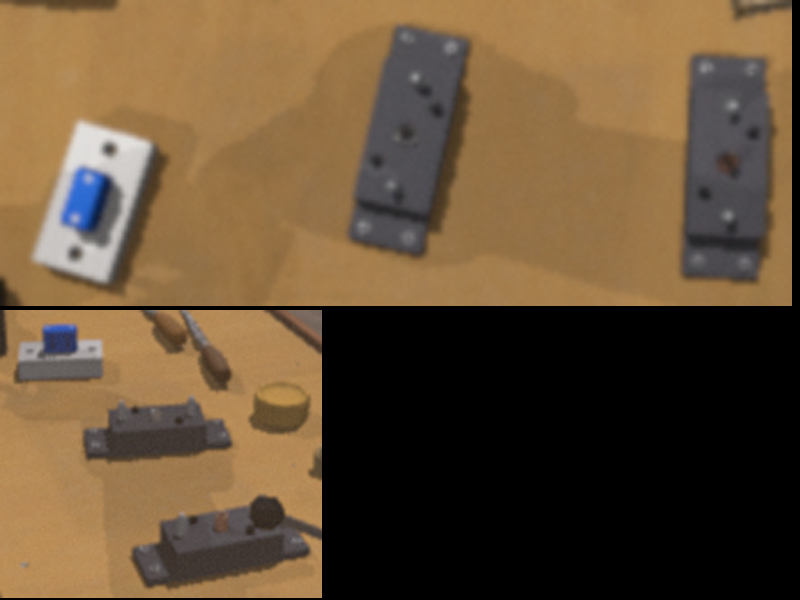

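Copper shows in the right half at about (728,162) in the zoom, and silver in the left one. I'll refine the cover's pose and work out the moves.

```bash
cat > m.py <<'E'
from h import *
from scipy.spatial.transform import Rotation as Ro
def meas(c,ctr,lo,hi,rad):
    P=cloud(c); m=(np.linalg.norm(P[...,:2]-ctr,axis=-1)<rad)&(P[...,2]>lo)&(P[...,2]<hi)
    q=P[m]; r=cv2.minAreaRect((q[:,:2]*1000).astype(np.float32)); return m.sum(),np.round(q.mean(0)*1000,1),r
E
python3 - <<'E'
from m import *
for n in('top','side'):
    c=pickle.load(open(n+'0.pkl','rb'))
    print(n,meas(c,[.474,.302],.022,.034,.066),meas(c,[.478,.303],.05,.07,.035))
c=pickle.load(open('top0.pkl','rb'))
hsv=cv2.cvtColor(c['img'],cv2.COLOR_BGR2HSV)
w=cv2.inRange(hsv,(0,0,150),(180,60,255)); w[:,:140]=0;w[:,195:]=0;w[:210]=0;w[285:]=0
w=cv2.morphologyEx(w,cv2.MORPH_OPEN,np.ones((3,3)))
v,u=np.nonzero(w); q=np.array([ray(c,a,b,.028)[:2]*1000 for a,b in zip(u,v)],np.float32); print(len(q),cv2.minAreaRect(q))
o=get_obs(); R=Ro.from_quat(o['eef_rot']).as_matrix(); print('tool y',R[:,1],np.degrees(np.arctan2(R[1,1],R[0,1])))
E
```

```text
top (np.int64(645), array([479.6, 304.7,  27.4]), ((480.7508239746094, 306.4353942871094), (62.576053619384766, 111.94049072265625), 71.99101257324219)) (np.int64(153), array([480.6, 305.1,  61. ]), ((480.6001892089844, 305.2228088378906), (23.92057228088379, 45.025360107421875), 70.27800750732422))
side (np.int64(281), array([476. , 296.8,  26.3]), ((477.1551513671875, 302.2695617675781), (70.7523193359375, 110.63605499267578), 73.93706512451172)) (np.int64(86), array([476.5, 300.5,  57.3]), ((476.67108154296875, 303.5090637207031), (33.545318603515625, 44.25414276123047), 68.27088165283203))
572 ((481.3954162597656, 307.1326904296875), (59.738346099853516, 113.2923812866211), 71.83660125732422)
tool y [ 0.41310336  0.91068258 -0.00168907] 65.60003048670548
```

Run:
```python
from m import *
A=np.array([.268,.5915]);B=np.array([.4805,.3057])
for n in('top','side'):
    P=cloud(pickle.load(open(n+'0.pkl','rb'))).reshape(-1,3)
    for t in np.linspace(0,1,6):
        X=A+t*(B-A); q=P[(np.linalg.norm(P[:,:2]-X,axis=1)<.1)&(P[:,2]<.6)]
        print(n,t,X,np.percentile(q[:,2],99.7) if len(q) else None, q[:,2].max() if len(q) else None)
    for nm,X in(('R',[.496,-.184]),('mid',[.49,.06])):
        q=P[(np.linalg.norm(P[:,:2]-X,axis=1)<.15)&(P[:,2]<.6)]; print(nm,q[:,2].max())
```

```text
top 0.0 [0.268  0.5915] 0.4884504057907153 0.5022309129209936
top 0.2 [0.3105  0.53434] 0.5369116330860716 0.5397462603366261
top 0.4 [0.353   0.47718] 0.5238222223450474 0.5352321032932877
top 0.6000000000000001 [0.3955  0.42002] 0.24877541522047508 0.25983928045362603
top 0.8 [0.438   0.36286] 0.1072315751400632 0.10964089427906722
top 1.0 [0.4805 0.3057] 0.08729103135267492 0.09794705643829449
R 0.06625342463328135
mid 0.06028163013869036
side 0.0 [0.268  0.5915] 0.5257813850255232 0.5298272024567652
side 0.2 [0.3105  0.53434] 0.5299338186236084 0.5329053628552455
side 0.4 [0.353   0.47718] 0.527629045339517 0.5315364070170885
side 0.6000000000000001 [0.3955  0.42002] 0.24429504353688572 0.25687572074888343
side 0.8 [0.438   0.36286] 0.10269209065912345 0.10345683064296635
side 1.0 [0.4805 0.3057] 0.08681842166034853 0.09657977501932176
R 0.06306021869399286
mid 0.05827632536141353
```

Run:
```python
from m import *
P=np.concatenate([cloud(pickle.load(open(n+'0.pkl','rb'))).reshape(-1,3) for n in('top','side')])
q=P[(P[:,0]>.15)&(P[:,0]<.65)&(P[:,1]>.2)&(P[:,1]<.8)]
for lo,hi in((.07,.12),(.12,.17),(.17,.2),(.2,.24),(.24,.28),(.28,.4)):
    print(lo)
    h,_,_=np.histogram2d(*q[(q[:,2]>lo)&(q[:,2]<hi)][:,:2].T,bins=(np.arange(.15,.66,.05),np.arange(.2,.81,.05))); print(h.astype(int))
```

```text
0.07
[[  0   0   0   0   0   0  49   8   0   0   0   0]
 [  0   0   0   0   0   0  80   2   0   0   0   0]
 [  0   0   0   1   0   0  63   0   0   0   0   0]
 [  0   0   0  62  19  28  61   0   0   0   0   0]
 [  0   0   0 275 324 316 268 254 288  87   0   0]
 [  0   0   0 197 238 229 169 203 213  71   0   0]
 [  0   0   0   0   0   0   0   0   0   0   0   0]
 [  0   0   0   0   0   0   0   0   0   0   0   0]
 [  0   0   0   0   0   0   0   0   0   0   0   0]
 [  0   0   0   0   0   0   0   0   0   0   0   0]]
0.12
[[  0   0   0   0   0   0  25   5   0   0   0   0]
 [  0   0   0   0   0   0  57   0   0   0   0   0]
 [  0   0   0   0   0   2 123   0   0   0   0   0]
 [  0   0   0 100  17  10 135   0   0   0   0   0]
 [  0   0   0   0   0   0  93   0   0   0   0   0]
 [  0   0   0   0   0   0  11   0   0   0   0   0]
 [  0   0   0   0   0   0   0   0   0   0   0   0]
 [  0   0   0   0   0   0   0   0   0   0   0   0]
 [  0   0   0   0   0   0   0   0   0   0   0   0]
 [  0   0   0   0   0   0   0   0   0   0   0   0]]
0.17
[[ 0  0  0  0  0  0  0  0  0  0  0  0]
 [ 0  0  0  0  0  0  0  
[... 1054 characters left out ...]
0   0   0   0   0   0   0   0]
 [  0   0   0   0   0   0   0   0   0   0   0   0]
 [  0   0   0   0   0   0   0   0   0   0   0   0]
 [  0   0   0   0   0   0   0   0   0   0   0   0]]
0.28
[[  0   0   0   0   0   0   1   0   0   0   0   0]
 [  0   0   0   0   0   3 668 162   1   0   0   0]
 [  0   0   0   0   0  46 602 398  51   1   0   0]
 [  0   0   0   0   0   0   0   2 104  15   0   0]
 [  0   0   0   0   0   0   0   0   0   0   0   0]
 [  0   0   0   0   0   0   0   0   0   0   0   0]
 [  0   0   0   0   0   0   0   0   0   0   0   0]
 [  0   0   0   0   0   0   0   0   0   0   0   0]
 [  0   0   0   0   0   0   0   0   0   0   0   0]
 [  0   0   0   0   0   0   0   0   0   0   0   0]]
```

A post and rod stand between the start pose and the cover, so I'll go up and out to +x before crossing in y.

Emit:
apply_moves:
  deltas: "30 5 35 0 0 0; 60 8 70 0 0 1; 95 8 100 0 0 2; 138 5 120 0 0 3; 165 -37 120 0 0 4; 185 -82 120 0 0 5; 200 -129 115 0 0 6; 210 -177 110 0 0 6; 212 -226 105 0 0 6; 212 -270 85 0 0 6"
  hand: 0.7
  squeeze: 45

```text
time_s: 1.1
position: [0.4815, 0.3201, 0.2918]
eef_rot: [0.16, 0.987, 0.001, 0.002]
wrist_force: [0.5, 0.9, 1.2]
grip_width: 0.0657
grasp_force: 0.0
```

Emit:
apply_moves:
  deltas: "0 -16 -40 0 0 0; 0 -16 -88 0 0 0; 0 -16 -136 0 0 0; 0 -16 -184 0 0 0; 0 -16 -220 0 0 0; 0 -16 -240 0 0 0; 0 -16 -252 0 0 0; 0 -16 -257 0 0 0; 0 -16 -258 0 0 0; 0 -16 -258 0 0 0"

```text
time_s: 2.1
position: [0.4814, 0.3064, 0.0337]
eef_rot: [0.16, 0.987, 0.001, 0.001]
wrist_force: [0.1, -0.1, 0.5]
grip_width: 0.0658
grasp_force: 0.0
```

Emit:
apply_moves:
  deltas: "0 0 0 0 0 0; 0 0 0 0 0 0; 0 0 0 0 0 0; 0 0 0 0 0 0; 0 0 0 0 0 0; 0 0 0 0 0 0"
  hand: 0

```text
time_s: 2.7
position: [0.4807, 0.3062, 0.0326]
eef_rot: [0.16, 0.987, 0.0, 0.0]
wrist_force: [0.3, 1.7, 1.0]
grip_width: 0.0242
grasp_force: 45.0
```

Emit:
apply_moves:
  deltas: "0 0 10 0 0 0; 0 0 30 0 0 0; 0 0 65 0 0 0; 2 -20 105 0 0 2; 4 -65 120 0 0 4; 6 -113 120 0 0 6; 8 -161 120 0 0 8; 10 -209 120 0 0 10; 12 -257 120 0 0 12; 14 -305 120 0 0 13.4"

```text
time_s: 3.7
position: [0.4938, -0.0008, 0.1527]
eef_rot: [0.043, 0.999, -0.0, -0.0]
wrist_force: [1.1, 0.1, -2.7]
grip_width: 0.0233
grasp_force: 45.0
```

Emit:
apply_moves:
  deltas: "0 -45 0 0 0 0; 0 -90 0 0 0 0; 0 -130 -5 0 0 0; 1 -160 -15 0 0 0; 1 -177 -25 0 0 0; 1 -184 -30 0 0 0; 1 -184 -30 0 0 0; 1 -184 -30 0 0 0; 1 -184 -30 0 0 0"

```text
time_s: 4.6
position: [0.4958, -0.1819, 0.1228]
eef_rot: [0.043, 0.999, -0.0, 0.0]
wrist_force: [-0.1, 0.3, -2.8]
grip_width: 0.0237
grasp_force: 45.0
```

Run:
```python
from m import *
o=get_obs(); p=o['position']; R=Ro.from_quat(o['eef_rot']).as_matrix(); print(p,np.degrees(np.arctan2(R[1,1],R[0,1])),R[:,2],o['wrist_force'],o['grip_width'])
for n in('top','side'):
    c=cam(n); pickle.dump(c,open(n+'1.pkl','wb')); cv2.imwrite(f'pics/{n}1.png',c['img'])
    zt=p[2]-.0326+.028
    print(n,meas(c,p[:2],zt-.006,zt+.006,.075))
    print(meas(c,np.array([.496,-.184]),.028,.039,.075))
t=pickle.load(open('top1.pkl','rb'))['img'][190:280,280:400];s=pickle.load(open('side1.pkl','rb'))['img'][190:300,220:350]
cv2.imwrite('pics/z1.png',np.hstack([cv2.resize(t,(440,330),interpolation=2),cv2.resize(s,(360,330),interpolation=2)]))
```

```text
[ 0.49579214 -0.18189192  0.12282072] 85.10014828095 [ 3.98866732e-04 -1.70748542e-05 -9.99999920e-01] [-0.05590143  0.25867004 -2.84187173] 0.0236725960267945
top (np.int64(50), array([ 471.7, -192.1,  117.9]), ((480.904541015625, -181.9580841064453), (76.00595092773438, 14.058188438415527), 51.050777435302734))
(np.int64(0), array([nan, nan, nan]), ((0.0, 0.0), (0.0, 0.0), 0.0))
side (np.int64(600), array([ 489.4, -191.4,  116.7]), ((494.0257568359375, -184.0743865966797), (65.60017395019531, 114.01223754882812), 84.65654754638672))
(np.int64(615), array([ 485.2, -189.5,   32.6]), ((493.5989990234375, -184.98779296875), (65.92205047607422, 112.12691497802734), 83.6577377319336))m.py:5: RuntimeWarning: Mean of empty slice.
  q=P[m]; r=cv2.minAreaRect((q[:,:2]*1000).astype(np.float32)); return m.sum(),np.round(q.mean(0)*1000,1),r
  ret = um.true_divide(
```

View pics/z1.png

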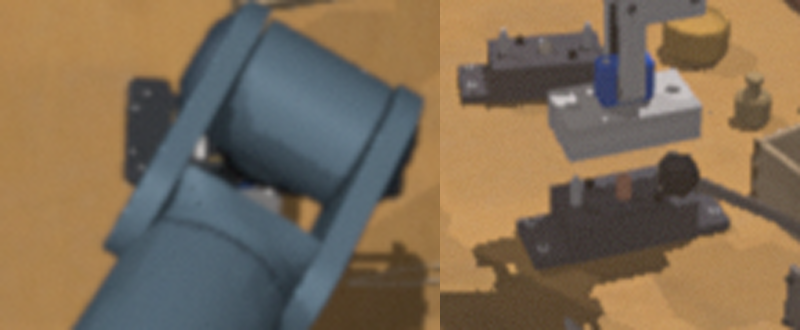

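The side view shows the cover squarely over the copper half, with dowels at about (577,190) in the crop and the copper at (622,185). It is within about 1.5 mm, inside the taper's lead-in, so I'll correct and lower to just past the tips.

Emit:
apply_moves:
  deltas: "0 -1.4 -8 0 0 0; 0 -1.4 -18 0 0 0; 0 -1.4 -26 0 0 0; 0 -1.4 -30 0 0 0; 0 -1.4 -32 0 0 0; 0 -1.4 -34 0 0 0; 0 -1.4 -34 0 0 0"

```text
time_s: 5.4
position: [0.4955, -0.1845, 0.0884]
eef_rot: [0.044, 0.999, 0.0, -0.0]
wrist_force: [-0.5, 0.3, -2.8]
grip_width: 0.0238
grasp_force: 45.0
```

Run:
```python
from m import *
o=get_obs(); p=o['position']; print(p,o['wrist_force'],o['moment'],o['grip_width'])
c=cam('side'); zt=p[2]-.0326+.028; print(meas(c,p[:2],zt-.006,zt+.006,.075))
cv2.imwrite('pics/z2.png',cv2.resize(c['img'][205:290,230:340],None,fx=6,fy=6,interpolation=2))
```

```text
[ 0.49549008 -0.18446836  0.08837181] [-0.46979911  0.3372231  -2.7578142 ] [ 0.01145005 -0.06092594  0.00605149] 0.023768733014948328
(np.int64(587), array([ 487.7, -192.6,   82.2]), ((493.29315185546875, -187.25006103515625), (69.1197738647461, 113.8251724243164), 82.75860595703125))
```

View pics/z2.png

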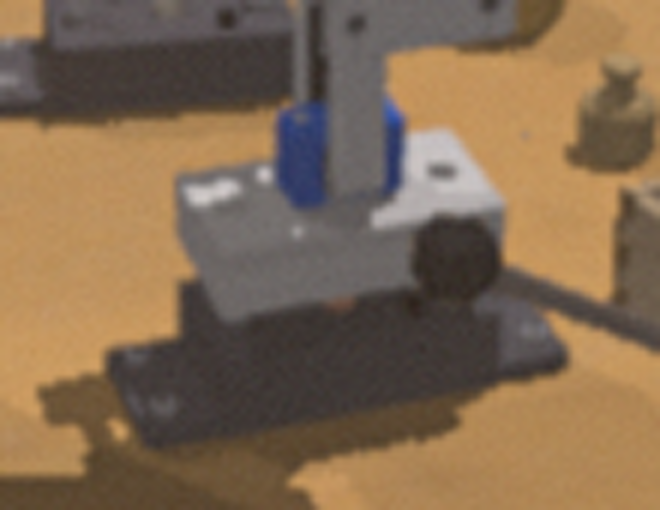

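The cover's underside is at about 56 mm, below the 59 mm tips, with no contact force, so the dowels are in the holes. I'll continue.

Emit:
apply_moves:
  deltas: "0 0 -2 0 0 0; 0 0 -4 0 0 0; 0 0 -6 0 0 0; 0 0 -6 0 0 0; 0 0 -6 0 0 0"

```text
time_s: 5.95
position: [0.4958, -0.1841, 0.0824]
eef_rot: [0.044, 0.999, 0.0, 0.0]
wrist_force: [3.1, 2.9, -3.1]
grip_width: 0.0237
grasp_force: 45.0
```

Light guiding contact pushes toward +x and +y, so I'll ease that way.

Emit:
apply_moves:
  deltas: "0.6 0.6 0 0 0 0; 0.6 0.6 0 0 0 0; 0.6 0.6 -1.5 0 0 0; 0.6 0.6 -3 0 0 0; 0.6 0.6 -3 0 0 0"

```text
time_s: 6.45
position: [0.4959, -0.1838, 0.0791]
eef_rot: [0.044, 0.999, 0.0, -0.0]
wrist_force: [0.5, 0.1, -2.3]
grip_width: 0.0238
grasp_force: 45.0
```

```bash
python3 -c "
from m import *
o=get_obs();print(o['position'],o['wrist_force'],o['moment'],o['grip_width'])"
```

```text
[ 0.49588861 -0.18383382  0.07911565] [ 0.49145797  0.12506716 -2.33900408] [ 0.19357003 -0.13905605  0.04549477] 0.023814143838744306
```

Emit:
apply_moves:
  deltas: "0 0 -1.5 0 0 0; 0 0 -3 0 0 0; 0 0 -4.5 0 0 0; 0 0 -6 0 0 0; 0 0 -6 0 0 0; 0 0 -6 0 0 0"
  squeeze: 60

```text
time_s: 7.05
position: [0.4959, -0.1838, 0.0733]
eef_rot: [0.044, 0.999, 0.0, -0.0]
wrist_force: [0.7, 0.9, -2.4]
grip_width: 0.0237
grasp_force: 60.0
```

```bash
python3 -c "
from m import *
o=get_obs();print(o['position'],o['wrist_force'],o['moment'],o['grip_width'])"
```

```text
[ 0.49590967 -0.18377573  0.0732668 ] [ 0.74563586  0.93335387 -2.42266314] [ 0.11637778 -0.00824006  0.05132938] 0.023681735603426624
```

Emit:
apply_moves:
  deltas: "0 0 -1.5 0 0 0; 0 0 -3 0 0 0; 0 0 -3 0 0 0; 0 0 -3 0 0 0"

```text
time_s: 7.45
position: [0.4962, -0.1839, 0.0709]
eef_rot: [0.044, 0.999, -0.0, 0.0]
wrist_force: [-1.3, 1.3, 3.5]
grip_width: 0.0237
grasp_force: 60.0
```

Emit:
apply_moves:
  deltas: "0 0 -1 0 0 0; 0 0 -2 0 0 0; 0 0 -3 0 0 0; 0 0 -3 0 0 0; 0 0 -3 0 0 0"

```text
time_s: 7.95
position: [0.4962, -0.1839, 0.0676]
eef_rot: [0.044, 0.999, -0.0, 0.0]
wrist_force: [-2.5, 1.2, 3.8]
grip_width: 0.0234
grasp_force: 60.0
```

Emit:
apply_moves:
  deltas: "0 0 -0.7 0 0 0; 0 0 -1.4 0 0 0; 0 0 -2 0 0 0; 0 0 -2 0 0 0; 0 0 -2 0 0 0"

```text
time_s: 8.45
position: [0.4962, -0.1839, 0.0666]
eef_rot: [0.044, 0.999, -0.0, -0.0]
wrist_force: [-6.0, 3.6, 11.2]
grip_width: 0.0235
grasp_force: 60.0
```

Run:
```python
from m import *
o=get_obs();p=o['position'];print(p,o['wrist_force'],o['moment'],o['grip_width'],o['effort'])
c=cam('side'); P=cloud(c); 
print(meas(c,p[:2],.054,.068,.075))
cv2.imwrite('pics/z3.png',cv2.resize(c['img'][205:290,230:340],None,fx=6,fy=6,interpolation=2))
```

```text
[ 0.49620312 -0.18393957  0.06657566] [-6.02781307  3.57404952 11.21032074] [0.63831613 0.94648193 0.02163699] 0.023547083395981033 [-6.20285813e-01 -2.75003117e+01 -2.51356798e+01  3.30176568e-03
 -1.60380542e+00  2.32034427e-02]
(np.int64(517), array([ 478.2, -190. ,   60.2]), ((494.8489074707031, -186.87599182128906), (65.47258758544922, 114.45304870605469), 84.68289947509766))
```

View pics/z3.png

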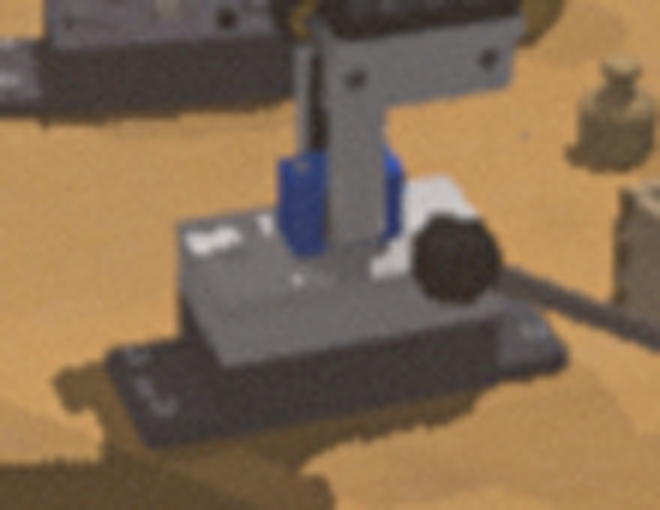

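The cover is seated with no visible gap and the TCP at 66.6 mm, matching 34 + 32.6. I'll relieve the side load and press a little more firmly.

Emit:
apply_moves:
  deltas: "-0.3 0.2 -0.7 0 0 0; -0.6 0.4 -1.4 0 0 0; -0.6 0.4 -2 0 0 0; -0.6 0.4 -2 0 0 0; -0.6 0.4 -2 0 0 0; -0.6 0.4 -2 0 0 0"

```text
time_s: 9.1
position: [0.4962, -0.1839, 0.0665]
eef_rot: [0.043, 0.999, -0.0, 0.0]
wrist_force: [-9.6, 5.9, 22.4]
grip_width: 0.0235
grasp_force: 60.0
```

```bash
python3 -c "
from m import *
o=get_obs();print(o['position'],o['wrist_force'],o['moment'],o['grip_width'])"
```

```text
[ 0.49623071 -0.18393903  0.06653739] [-9.56808773  5.90999175 22.3690918 ] [ 1.02388205  1.73224039 -0.05541098] 0.023458424490767918
```

The extra 11 N moved it only 0.04 mm, so it's on the hard stop: flush, with no slip. Handing in.

```bash
python3 -c "
from bench import job_done
print(job_done())"
```

```text
the job is handed in; nothing more can be done
None
```

The upper half is fitted over the dowels of the copper-blank mould and pressed flush, and I handed the job in at about 9 s still gripping it at 60 N and pressing with roughly 25 N; I saw nothing else disturbed, but did not check the copper blank or the bystanders separately.

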